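# Roll the water cartridge up into its cradle

### The job

Using only the fingertips or the outside of the fingers, push the white cartridge with blue ends up the shallow ramp until it drops into its seat against the blue stop, and leave it resting there. Push gently and keep the fingers behind it all the way, so that it never gets away from you or runs back down the ramp. Do not grip or lift it, and leave the other things on the bench where they stand.

Things in the scene. Friction and masses are not known exactly. Their poses are not given: they have to be found in the camera images.
- cartridge_mid (a point): centre of the purification cartridge: a smooth, rather slippery plastic cylinder, white with blue ends, 80 mm in diameter and 180 mm long, 0.5 to 0.9 kg. It lies on its side on the level landing at the ramp's foot, its axle level and across the ramp, and rolls freely
- cartridge: the same cartridge; origin also at its centre; its y axis runs along its axle, x and z turn as it rolls
- cradle: fixed cradle with ramp; origin on the bench, below the slope's foot, on the centre line; x uphill (away from the robot), y left, z up. Level grey landing, x -125 to 0 mm, 12 mm above the bench, with a rear lip (x -130 to -125, top 18 mm above the bench). Green slope of 9 degrees, x 0 to 130 mm, rising to 32.6 mm. White side walls: inner faces at y -94 and 94, 12 mm thick, top 50 mm above the bench
- seat (a point): where the cartridge's centre comes to lie when seated: 151 mm uphill of the cradle's origin (149 to 153 mm are all seated), 67.6 mm above the bench; same axes as the cradle. The grey seat (x 130 to 193 mm of the cradle) is sunk 5 mm below the slope's top edge, 27.6 mm above the bench; the cartridge stays in it. The rigid blue stop's upright face is 42 mm uphill of this point, its top 80 mm above the bench
- bottle: clear 60 mm sample bottle with a blue cap, 130 mm tall, standing; origin at the centre of its underside; to be left alone
- beaker: glass beaker, 70 mm across, 90 mm tall, standing open end up; origin at the centre of its underside; to be left alone
- jar: amber jar with a red lid, 64 mm across, 75 mm tall, standing; origin at the centre of its underside; to be left alone
- capsule: blue filter capsule, 52 mm across, 85 mm tall with a thin nozzle on top, standing; origin at the centre of its underside; to be left alone
- spanner: steel spanner 160 mm long, lying flat along its x axis; to be left alone
- oring: black rubber ring, 60 mm outside, 40 mm inside, 12 mm high, lying flat; origin at the centre of its underside; to be left alone
Not all that is in view belongs to the job. What is shaped like the cartridge but brown or yellow is not meant.

How it is judged:
By the outcome, as a careful person would: the job done as asked, in the order asked, and still so for the second after the job is handed in, with the robot touching nothing.
It also fails if it takes over 42 s, if anything falls off the work surface, if the arm or the gripper's body presses on something with over 40 N, if the wrist force passes 120 N, or if a joint passes its speed limit or range.

### The arm

A 7-joint arm with a two-finger parallel gripper is mounted at the origin on the work surface. World frame = base frame: x ahead of the robot, y to its left, z up, the work surface at z = 0. Lengths are in m, angles in degrees, forces in N, time in s.
With the tool pointing down it reaches from about 0.425 to 0.875 m from the base axis. Payload 4.7 kg.
Tool frame: the origin (TCP) lies at the very end of the fingers, on their centre line; the grasp point (between the pads) lies 19 mm behind it; z points along the fingers, y is the direction in which the jaws open and shut (so a half turn about z gives the same grasp; the last joint's range is limited). The gripper opens to 87 mm and grips with 3 to 60 N. Pads are 19 mm wide; open, the fingers measure 117 mm over their backs; the gripper's body (75 mm by 190 mm) begins 51 mm behind the grasp point.
Start: joints at [0.808, 18.392, -4.016, 83.108, 1.295, 78.541, -3.26], TCP at [0.65, -0, 0.223] pointing down, gripper open.
Joint ranges: [-163.93, 163.93], [-17.29, 119.83], [-79.2, 71.16], [3.27, 140.29], [-89.18, 269.18], [5.43, 117.66], [-154.24, 154.24]. Speed limits (degrees/s): [147.25, 147.25, 180, 180, 180, 180, 180].

### API

Orientations are given as [roll, pitch, yaw] about the fixed x, y, z axes, in that order (R = Rz(yaw) Ry(pitch) Rx(roll)).
In Python, from cell import * gives the robot as it stands.
- The arm moves only by the tool drive_tool, never from a script. Its argument "moves" is text: rows parted by semicolons, each of 5 numbers parted by spaces: the shift along the tool's x, y, z in m, then the turn about the tool's z in degrees, then the gripper's target within -1 to 1 (fully open at 1, half-way at 0, shut at -1). In form: x y z yaw fingers; .... A call has exactly 8 rows; each row is the pose to reach, as a shift and turn from the pose commanded when the call began, along the tool's axes at that moment; what a row does not reach only later rows make up. A row lasts 1/10 s, in which the tool goes at most 50 mm and 8.59 degrees, less where a joint would pass 70% of its speed; a pose out of reach is approached as far as the arm can. A call with a gripper value outside its range is refused whole. The fingers move at their own pace and stop on an object; "grip_force" is the grip in N (left out, the last holds). Time passes only in rows, so rows that repeat a pose let the fingers close, or fill a call up. It gives the time, the measured TCP pose, the force and the opening at its end, in the units of the state.
- get_obs(): the state, without advancing time (a new reading comes with each control period).
- read_camera(name): name is "scene" or "side" or "wrist"; returns (picture, depth): 384x512x3 uint8, red, green, blue; 384x512 float32, m along the optical axis (not along the pixel's ray), 0 where there is no reading.
- calibration(name): a dict with "intrinsics" (3x3 intrinsics, pixels), "k1" (the pictures are not rectified: a ray, as slopes to the right and down, at radius r is drawn at 1 + k1 r^2 times it, then the intrinsics apply), "cam_to_world" (4x4, takes a point from camera to world coordinates); the wrist camera has in their place "T_tool_cam" (4x4, takes a point from camera to tool coordinates, whose origin is the TCP and whose axes are the flange's). Camera axes: x right, y up, looking along -z (the intrinsics and any distortion apply to the point x, -y, -z); pixel columns grow to the right and rows downward; lengths in m; the calibration is good to about 2 mm. A picture is of the moment at which its call begins: read the wrist's pose just before it. calibration takes no time and is no camera call.
- sign_off(): hands the job in, once; it reports no verdict.
Trained networks look in the newest picture that a camera, given by its name, has taken for a name from the list of things; names that differ only in an ending like _2 or _b are one class to them, and where a whole thing is asked for, a point or a joint stands for the part that bears it (a point fixed in the world has none). Each returns a list of dicts, best first, with "conf" (0 to 1); they miss things now and then, are a little off and sometimes report something else, mostly with a low value. They report only what shows in the picture. A call takes as long as a camera call. They do not tell look-alikes from the thing itself.
- search_frame(camera, name): "uv" ([column, row] in pixels, amid what is visible of it).
- pinpoint(camera, name): "uv" ([column, row] in pixels: a listed point, or the origin of a listed thing).
The state is a dict: "time_s": time; "qpos": joint angles; "joint_velocities": joint speeds; "effort": joint torques, N m; "tool_pos": TCP position; "tool_rot": TCP orientation; "force": force on the tool from outside, world axes, zero at the start; "wrist_torque": the same for the moment, N m; "grip_width": finger opening in m.
Only numpy, scipy, OpenCV 4.12 (cv2) and the standard library are available. Lean on these libraries where they do the work, as an engineer would, in place of code of your own. Each camera call takes 0.05 s, during which the arm holds its last target. There are 200 camera calls.

## Working session

There is one attempt and no reset: what is moved stays moved. The work goes in short steps, Python scripts to look and compute and a tool call to move; the robot and the scene stay as the last step left them, time stands still between calls to the robot, and variables do not carry over. Pictures are saved under pics/ and viewed, about 8 in all and at most 12, crops included, and the job is handed in when it is done.

Besides the shell and the picture viewer there is one more tool, called after "Emit:" in YAML: its name, and indented under it one key for each argument. drive_tool: Moves the arm, as the interface text tells. Its arguments: {"type":"object","properties":{"moves":{"type":"string"},"grip_force":{"type":"number"}},"required":["moves"]}

```bash
mkdir -p pics; cat > h.py <<'E'
from cell import *
import numpy as np, cv2
def px2w(cam,uv,d,c=None):
    c=c or calibration(cam);K=np.array(c["intrinsics"]);k=c["k1"]
    p=np.array([(uv[0]-K[0,2])/K[0,0],(uv[1]-K[1,2])/K[1,1]]);q=p.copy()
    for _ in range(20): q=p/(1+k*(q@q))
    T=np.array(c["cam_to_world"]);return (T@np.array([q[0]*d,-q[1]*d,-d,1]))[:3]
def cloud(cam,depth):
    c=calibration(cam);K=np.array(c["intrinsics"]);k=c["k1"]
    v,u=np.mgrid[:384,:512];p=np.stack([(u-K[0,2])/K[0,0],(v-K[1,2])/K[1,1]],-1);q=p.copy()
    for _ in range(20): q=p/(1+k*(q**2).sum(-1,keepdims=True))
    P=np.stack([q[...,0]*depth,-q[...,1]*depth,-depth,np.ones_like(depth)],-1)
    return (P@np.array(c["cam_to_world"]).T)[...,:3]
E
python3 - <<'E'
from h import *
for n in("scene","side"):
    im,d=read_camera(n);cv2.imwrite(f"pics/{n}0.png",im[...,::-1]);np.savez(f"{n}0.npz",im=im,d=d)
    P=cloud(n,d)
    for t in("cartridge_mid","cradle","seat","bottle","beaker","jar","capsule"):
        for r in pinpoint(n,t)[:3]:
            u,v=map(int,np.round(r["uv"]));ok=0<=u<512 and 0<=v<384
            print(n,t,r["conf"],np.round(r["uv"],1),np.round(P[v,u],3) if ok else "")
print(get_obs()["time_s"])
E
```

```text
scene cartridge_mid 0.98 [207.3 234.6] [ 0.482 -0.131  0.088]
scene cartridge_mid 0.72 [103.2 228.3] [ 0.265 -0.265  0.066]
scene cartridge_mid 0.51 [291.5 222.7] [0.592 0.052 0.041]
scene cradle 0.56 [224.1 257.8] [ 0.516 -0.117  0.009]
scene seat 0.73 [278.  281.2] [ 0.66  -0.092  0.027]
scene bottle 0.63 [290.9 223.3] [0.59  0.05  0.042]
scene bottle 0.18 [279.2 281.3] [ 0.663 -0.092  0.03 ]
scene beaker 0.89 [157.7 306.6] [ 0.508 -0.315  0.044]
scene capsule 0.68 [253.7 206.9] [0.477 0.043 0.021]
side cartridge_mid 0.87 [240.  244.8] [0.239 0.872 0.632]
side cartridge_mid 0.77 [266.1 175.2] [ 0.452 -0.04   0.091]
side cartridge_mid 0.67 [337.8 167.7] [ 0.247 -0.2    0.065]
side cradle 0.68 [249.5 181.2] [ 0.499 -0.031  0.067]
side seat 0.93 [207.5 159.2] [ 0.706 -0.197  0.028]
side bottle 0.91 [213.3 210.3] [0.568 0.106 0.038]
side beaker 0.5 [272.2 161. ] [ 0.455 -0.134  0.091]
side jar 0.7 [242.1 158.6] [ 0.582 -0.213  0.04 ]
side capsule 0.93 [251.4 218.7] [0.461 0.086 0.015]
0.8
```

View pics/scene0.png

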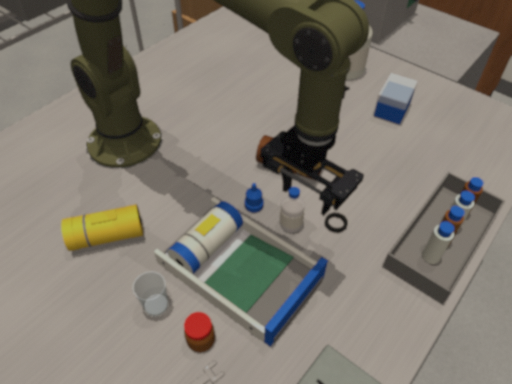

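View pics/side0.png

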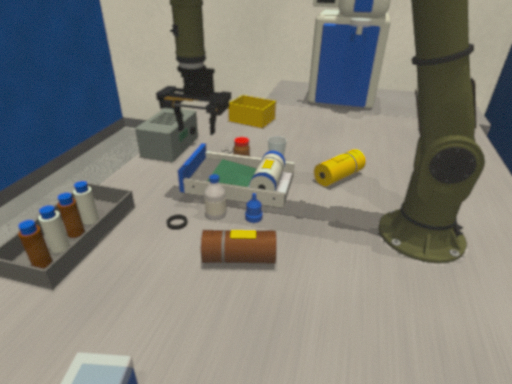

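The cartridge could be confused with the yellow cylinder (scene 103,228) and the brown cylinder (side 240,245). The white one with blue ends lies in the cradle at scene (207,235). I'll fit the cradle and cartridge poses to the depth data and check them in a crop.

```bash
cat > fit.py <<'E'
from h import *
from scipy.optimize import minimize
def model(L,c):
    x,y=L[:,0],L[:,1]
    z=np.where(x<0,.012,np.where(x<.13,.012+x*.0206/.13,.0276))
    cz=np.interp(c,[0,.13,.149],[.052,.0731,.0676])
    cyl=(abs(x-c)<.04)&(abs(y)<.09)
    z=np.where(cyl,cz+np.sqrt(np.maximum(.0016-(x-c)**2,0)),z)
    z=np.where(abs(y)>.094,.05,z)
    z=np.where(abs(y)>.106,0,z);z=np.where(x<-.13,0,z)
    return z
def fit(P,p0):
    Q=P[(P[:,2]<.13)&(P[:,2]>-.02)]
    def loc(p):
        a=p[2];d=Q[:,:2]-p[:2];return np.c_[d@[np.cos(a),np.sin(a)],d@[-np.sin(a),np.cos(a)]]
    def cost(p):
        L=loc(p);m=(abs(L[:,1])<.112)&(L[:,0]>-.135)&(L[:,0]<.19)
        return np.minimum(abs(Q[m,2]-model(L[m],p[3])),.02).mean()
    best=min((minimize(cost,np.array(p0)+[dx,dy,da,dc],method="Nelder-Mead",options=dict(initial_simplex=None,maxiter=600,xatol=1e-5,fatol=1e-7)) for dx in(-.02,.02) for dy in(-.02,.02) for da in(-.1,.1) for dc in (-.02,.02)),key=lambda r:r.fun)
    return best.x,best.fun,loc(best.x),Q
E
python3 - <<'E'
from fit import *
C={}
for n in("scene","side"):
    f=np.load(n+"0.npz");C[n]=cloud(n,f["d"])[f["d"]>0]
f=np.load("scene0.npz")
cv2.imwrite("pics/crop.png",cv2.resize(f["im"][180:350,130:350,::-1],None,fx=3,fy=3,interpolation=cv2.INTER_CUBIC))
for k in(["scene"],["side"],["scene","side"]):
    p,e,L,Q=fit(np.vstack([C[n] for n in k]),[.545,-.115,.1,-.06]);print(k,np.round(p[:2],4),np.degrees(p[2]).round(2),p[3].round(4),e)
# sanity: heights by region, and stop
for n,x0,x1 in(("landing",-.12,-.1),("foot",0,.02),("top",.11,.13),("seat",.14,.18),("stop",.195,.2)):
    m=(L[:,0]>x0)&(L[:,0]<x1)&(abs(L[:,1])<.085);print(n,m.sum(),np.percentile(Q[m,2],[10,50,90]).round(4))
o=get_obs();print(o["tool_pos"],o["tool_rot"],o["force"],o["grip_width"])
E
```

```text
['scene'] [ 0.5183 -0.1175] 1.54 -0.054 0.004582008688632461
['side'] [ 0.5224 -0.1464] 1.25 -0.0586 0.005219377429265957
['scene', 'side'] [ 0.5204 -0.1168] 1.48 -0.0565 0.005438131028722681
landing 113 [0.0113 0.0128 0.0146]
foot 565 [0.0116 0.014  0.0163]
top 654 [0.0291 0.0315 0.0339]
seat 1457 [0.0264 0.0285 0.0306]
stop 259 [0.045  0.0802 0.0825]
[ 6.50039330e-01 -2.84797772e-05  2.22603458e-01] [1.79992573e+02 3.24706656e-03 9.00010610e+01] [-0.14370762  0.71190892 -0.31316517] 0.08699397498703065
```

View pics/crop.png

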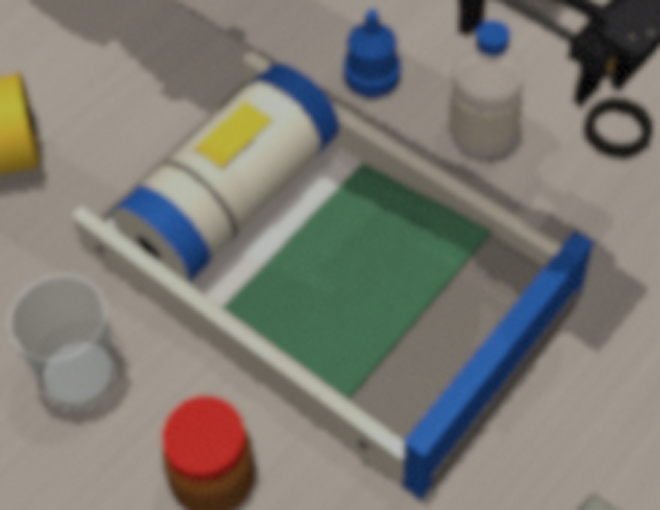

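The crop shows the white, blue-ended cartridge lying across the landing in the cradle, so the choice holds. In this crop its middle is at about (228,170), the stop at (500,360), the beaker at (65,330) and the jar at (205,450). The fit gives the cradle origin at about (0.520, -0.117), yaw 1.5°, with the cartridge at x of about -56 mm.

Next I'll turn the tool 88.5° and go behind the cartridge at height.

Emit:
drive_tool:
  moves: "-0.018 -0.028 0 8.5 1; -0.035 -0.056 0 17 1; -0.053 -0.084 0 25.5 1; -0.07 -0.112 0 34 1; -0.088 -0.14 0 42.5 1; -0.105 -0.168 0 51 1; -0.123 -0.196 0 59.5 1; -0.14 -0.224 0 68 1"

```text
time_s: 1.6
tool_pos: [0.4248, -0.1408, 0.2228]
tool_rot: [180.0, -0.0, 21.6]
force: [0.7, -0.4, 0.8]
grip_width: 0.0867
```

Emit:
drive_tool:
  moves: "-0.006 -0.003 0 7 1; -0.012 -0.006 0 14 1; -0.02 -0.008 0 20.1 1; -0.026 -0.0103 0 20.1 1; -0.026 -0.0103 0.02 20.1 1; -0.026 -0.0103 0.04 20.1 1; -0.026 -0.0103 0.06 20.1 1; -0.026 -0.0103 0.08 20.1 1"

```text
time_s: 2.4
tool_pos: [0.3981, -0.1402, 0.142]
tool_rot: [180.0, -0.0, 2.1]
force: [0.4, 0.2, 0.7]
grip_width: 0.0871
```

```bash
python3 - <<'E'
from fit import *
o=get_obs();print(o["tool_pos"],o["tool_rot"],np.round(o["qpos"],1))
im,d=read_camera("wrist");cv2.imwrite("pics/w1.png",im[...,::-1]);np.savez("wrist1.npz",im=im,d=d)
from scipy.spatial.transform import Rotation as R
T=np.eye(4);T[:3,:3]=R.from_euler("xyz",o["tool_rot"],degrees=True).as_matrix();T[:3,3]=o["tool_pos"]
c=dict(calibration("wrist"));c["cam_to_world"]=T@np.array(c["T_tool_cam"]);print(c["cam_to_world"].round(3))
import h,fit
h.calibration=lambda n:c
P=h.cloud("wrist",d);np.save("Pw.npy",P)
P=P[d>0]
# cartridge ridge
m=(P[:,2]>.03)&(P[:,2]<.11)&(abs(P[:,1]+.117)<.08)
for y0 in(-.19,-.15,-.11,-.07):
    s=m&(P[:,1]>y0)&(P[:,1]<y0+.03)&(P[:,0]>.41)&(P[:,0]<.53)
    A=P[s];
    if len(A)>20:
        # circle fit with R=.04
        from scipy.optimize import least_squares
        r=least_squares(lambda q:np.hypot(A[:,0]-q[0],A[:,2]-q[1])-.04,[.46,.052],loss="soft_l1",f_scale=.002);print(y0,len(A),r.x.round(4))
E
```

```text
[ 0.39812925 -0.14017761  0.14202131] [ 1.79988244e+02 -4.20621976e-02  2.07857411e+00] [ 10.2  -6.4   5.3 119.7   0.6  66.6 -72.7]
[[ 0.037  0.966  0.255  0.467]
 [-0.999  0.036  0.01  -0.137]
 [ 0.    -0.255  0.967  0.304]
 [ 0.     0.     0.     1.   ]]
-0.19 4137 [0.4649 0.0519]
-0.15 4119 [0.4637 0.0523]
-0.11 4122 [0.4627 0.0526]
-0.07 4147 [0.4616 0.0521]
```

View pics/w1.png

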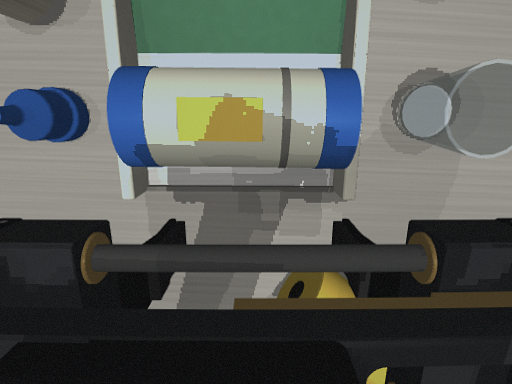

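The wrist view shows the cartridge across the landing (rows 65-165, cols 108-360), with the rear lip at row 187, the capsule to the left and the beaker to the right outside the walls. The circle fits give the centre at x≈0.463, z≈0.052, yaw≈1.6°. I'll check the walls' y positions before descending.

```bash
python3 - <<'E'
from fit import *
P=np.load("Pw.npy").reshape(-1,3);P=P[np.load("wrist1.npz")["d"].ravel()>0]
p,e,L,Q=fit(P[P[:,0]>.38],[.52,-.117,.027,-.056]);print(p.round(4),np.degrees(p[2]),e)
w=P[(abs(P[:,2]-.05)<.003)&(P[:,0]>.5)&(P[:,0]<.56)]
for s in(w[w[:,1]>-.117],w[w[:,1]<-.117]):print(len(s),np.percentile(s[:,1],[5,25,50,75,95]).round(4))
lip=P[(abs(P[:,2]-.018)<.003)&(P[:,0]<.42)&(abs(P[:,1]+.117)<.09)];print("lip",len(lip),np.percentile(lip[:,0],[10,50,90]) if len(lip) else "")
for n in("jar","beaker","bottle","capsule"):pass
o=P[(P[:,2]>.06)&(abs(P[:,1]+.117)>.11)];print("tall",o.min(0),o.max(0))
E
```

```text
[ 0.5213 -0.1168  0.0312 -0.0579] 1.788538435876484 0.0015738686374637454
1158 [-0.0224 -0.0202 -0.0169 -0.0135  0.0614]
1219 [-0.3098 -0.2194 -0.2163 -0.2129 -0.2105]
lip 1126 [0.38980221 0.39431901 0.39753631]
tall [ 0.20854134 -0.33516652  0.06000482] [0.54563724 0.07005238 0.09227567]
```

Emit:
drive_tool:
  moves: "0 0 0.025 0 1; 0 0 0.05 0 1; 0 0 0.075 0 1; 0 0 0.097 0 1; 0.002 0 0.097 0 1; 0.004 0 0.097 0 1; 0.006 0 0.097 0 1; 0.008 0 0.097 0 1"

```text
time_s: 3.25
tool_pos: [0.4075, -0.1402, 0.047]
tool_rot: [180.0, -0.2, 1.9]
force: [0.3, 0.2, -0.8]
grip_width: 0.0869
```

Emit:
drive_tool:
  moves: "0.001 0 0 0 1; 0.002 0 0 0 1; 0.003 0 0 0 1; 0.004 0 0 0 1; 0.005 0 0 0 1; 0.006 0 0 0 1; 0.007 0 0 0 1; 0.008 0 0 0 1"

```text
time_s: 4.05
tool_pos: [0.414, -0.1397, 0.0455]
tool_rot: [-180.0, 0.0, 1.9]
force: [-0.6, -0.6, -0.2]
grip_width: 0.0869
```

Emit:
drive_tool:
  moves: "0.002 0 0 0 1; 0.004 0 0 0 1; 0.0065 0 0 0 1; 0.009 0 0 0 1; 0.0115 0 0 0 1; 0.014 0 0 0 1; 0.0165 0 0 0 1; 0.019 0 0 0 1"

```text
time_s: 4.85
tool_pos: [0.4333, -0.1391, 0.0456]
tool_rot: [180.0, -0.0, 1.9]
force: [0.4, 0.1, -0.0]
grip_width: 0.0868
```

Emit:
drive_tool:
  moves: "0.0025 0 0 0 1; 0.005 0 0 0 1; 0.0075 0 0 0 1; 0.01 0 0 0 1; 0.0125 0 0 0 1; 0.015 0 0 0 1; 0.0175 0 0 0 1; 0.02 0 0 0 1"

```text
time_s: 5.65
tool_pos: [0.4533, -0.1384, 0.0456]
tool_rot: [180.0, -0.0, 1.9]
force: [-0.9, 0.0, 0.1]
grip_width: 0.087
```

```bash
cat > look.py <<'E'
import sys
from fit import *
import h
from scipy.spatial.transform import Rotation as R
from scipy.optimize import least_squares
O=np.array([.5213,-.1168]);a=np.radians(1.7)
def look(name=None):
    o=get_obs();im,d=read_camera("wrist")
    T=np.eye(4);T[:3,:3]=R.from_euler("xyz",o["tool_rot"],degrees=True).as_matrix();T[:3,3]=o["tool_pos"]
    c=dict(calibration("wrist"));c["cam_to_world"]=T@np.array(c["T_tool_cam"])
    h.calibration=lambda n:c
    P=h.cloud("wrist",d)[d>0];D=P[:,:2]-O
    X=D@[np.cos(a),np.sin(a)];Y=D@[-np.sin(a),np.cos(a)];Z=P[:,2]
    t=o["tool_pos"][:2]-O;tx=t@[np.cos(a),np.sin(a)]
    print("tool",np.round(o["tool_pos"],4),"cradle x",round(tx,4),"F",np.round(o["force"],1),"t",o["time_s"])
    for y0 in(-.085,-.03,.02,.06):
        s=(Y>y0)&(Y<y0+.025)&(Z>.045)&(Z<.125)&(X>tx+.015)&(X<tx+.12)&(X<.19)
        if s.sum()>20:
            r=least_squares(lambda q:np.hypot(X[s]-q[0],Z[s]-q[1])-.04,[tx+.05,.06],loss="soft_l1",f_scale=.002);print(y0,s.sum(),r.x.round(4))
    if name: cv2.imwrite(name,im[...,::-1])
if __name__=="__main__": look(*sys.argv[1:])
E
python3 look.py
```

```text
tool [ 0.4533 -0.1384  0.0456] cradle x -0.0687 F [-0.9  0.   0.1] t 5.65
-0.085 10131 [-0.0183  0.0525]
-0.03 9759 [-0.0173  0.0518]
0.02 10092 [-0.0172  0.052 ]
0.06 9117 [-0.0175  0.0524]
```

In contact and rolling straight: the centre is 51 mm ahead of the TCP. I'll carry on up the slope, raising the tool at 9°.

Emit:
drive_tool:
  moves: "0.0025 0 0 0 1; 0.005 0 0 0 1; 0.0075 0 0 0 1; 0.01 0 0 0 1; 0.0125 0 0 0 1; 0.015 0 -0.0004 0 1; 0.0175 0 -0.0008 0 1; 0.02 0 -0.0012 0 1"

```text
time_s: 6.5
tool_pos: [0.472, -0.1379, 0.0465]
tool_rot: [-180.0, 0.1, 1.9]
force: [-3.5, -0.5, 2.3]
grip_width: 0.087
```

Emit:
drive_tool:
  moves: "0.0025 0 -0.0004 0 1; 0.005 0 -0.0008 0 1; 0.0075 0 -0.0012 0 1; 0.01 0 -0.0016 0 1; 0.0125 0 -0.002 0 1; 0.015 0 -0.0024 0 1; 0.0175 0 -0.0028 0 1; 0.02 0 -0.0032 0 1"

```text
time_s: 7.3
tool_pos: [0.4932, -0.1371, 0.05]
tool_rot: [180.0, -0.0, 1.9]
force: [-2.9, -0.1, 1.9]
grip_width: 0.087
```

Emit:
drive_tool:
  moves: "0.0025 0 -0.0004 0 1; 0.005 0 -0.0008 0 1; 0.0075 0 -0.0012 0 1; 0.01 0 -0.0016 0 1; 0.0125 0 -0.002 0 1; 0.015 0 -0.0024 0 1; 0.0175 0 -0.0028 0 1; 0.02 0 -0.0032 0 1"

```text
time_s: 8.1
tool_pos: [0.5133, -0.1364, 0.0532]
tool_rot: [180.0, -0.0, 1.9]
force: [-3.4, 0.6, 2.2]
grip_width: 0.0865
```

```bash
python3 look.py
```

```text
tool [ 0.5133 -0.1364  0.0532] cradle x -0.0086 F [-3.4  0.6  2.2] t 8.1
-0.085 9463 [0.0419 0.0593]
-0.03 9407 [0.0417 0.0587]
0.02 9145 [0.0414 0.0587]
0.06 8764 [0.0415 0.0594]
```

Emit:
drive_tool:
  moves: "0.0025 0 -0.0004 0 1; 0.005 0 -0.0008 0 1; 0.0075 0 -0.0012 0 1; 0.01 0 -0.0016 0 1; 0.0125 0 -0.002 0 1; 0.015 0 -0.0024 0 1; 0.0175 0 -0.0028 0 1; 0.02 0 -0.0032 0 1"

```text
time_s: 8.95
tool_pos: [0.5332, -0.1357, 0.0564]
tool_rot: [180.0, -0.0, 1.9]
force: [-3.1, 0.4, 1.2]
grip_width: 0.0871
```

Emit:
drive_tool:
  moves: "0.0025 0 -0.0004 0 1; 0.005 0 -0.0008 0 1; 0.0075 0 -0.0012 0 1; 0.01 0 -0.0016 0 1; 0.0125 0 -0.002 0 1; 0.015 0 -0.0024 0 1; 0.0175 0 -0.0028 0 1; 0.02 0 -0.0032 0 1"

```text
time_s: 9.75
tool_pos: [0.5532, -0.1351, 0.0596]
tool_rot: [180.0, -0.0, 1.9]
force: [-2.6, 0.2, 1.6]
grip_width: 0.0875
```

Emit:
drive_tool:
  moves: "0.0025 0 -0.0004 0 1; 0.005 0 -0.0008 0 1; 0.0075 0 -0.0012 0 1; 0.01 0 -0.0016 0 1; 0.0125 0 -0.002 0 1; 0.015 0 -0.0024 0 1; 0.0175 0 -0.0028 0 1; 0.02 0 -0.0032 0 1"

```text
time_s: 10.55
tool_pos: [0.5732, -0.1344, 0.0628]
tool_rot: [180.0, -0.0, 1.9]
force: [-2.7, -0.5, 1.4]
grip_width: 0.0869
```

Emit:
drive_tool:
  moves: "0.0025 0 -0.0004 0 1; 0.005 0 -0.0008 0 1; 0.0075 0 -0.0012 0 1; 0.01 0 -0.0016 0 1; 0.012 0 -0.0018 0 1; 0.014 0 -0.002 0 1; 0.016 0 -0.002 0 1; 0.018 0 -0.002 0 1"

```text
time_s: 11.35
tool_pos: [0.5911, -0.1338, 0.0648]
tool_rot: [180.0, -0.0, 1.9]
force: [-1.3, -0.4, 1.4]
grip_width: 0.0871
```

```bash
python3 look.py
```

```text
tool [ 0.5911 -0.1338  0.0648] cradle x 0.0692 F [-1.3 -0.4  1.4] t 11.35
-0.085 9578 [0.1198 0.0717]
-0.03 9430 [0.1195 0.071 ]
0.02 9264 [0.1193 0.071 ]
0.06 8787 [0.1193 0.0717]
```

Emit:
drive_tool:
  moves: "0.0015 0 0 0 1; 0.003 0 0 0 1; 0.0045 0 0 0 1; 0.006 0 0 0 1; 0.0075 0 0 0 1; 0.009 0 0 0 1; 0.0105 0 0 0 1; 0.012 0 0 0 1"

```text
time_s: 12.2
tool_pos: [0.6037, -0.1332, 0.0649]
tool_rot: [180.0, -0.1, 1.9]
force: [-0.1, -0.0, 0.1]
grip_width: 0.087
```

```bash
python3 look.py
```

```text
tool [ 0.6037 -0.1332  0.0649] cradle x 0.0819 F [-0.1 -0.   0.1] t 12.2
-0.085 9739 [0.1332 0.0728]
-0.03 9671 [0.1329 0.0722]
0.02 9461 [0.1327 0.0722]
0.06 9016 [0.1328 0.0728]
```

Emit:
drive_tool:
  moves: "0.002 0 0 0 1; 0.004 0 0 0 1; 0.006 0 0.001 0 1; 0.008 0 0.001 0 1; 0.01 0 0.002 0 1; 0.012 0 0.003 0 1; 0.014 0 0.003 0 1; 0.015 0 0.003 0 1"

```text
time_s: 13.05
tool_pos: [0.6181, -0.1329, 0.0617]
tool_rot: [180.0, -0.0, 1.9]
force: [0.1, -0.1, 0.3]
grip_width: 0.0868
```

```bash
python3 look.py
```

```text
tool [ 0.6181 -0.1329  0.0617] cradle x 0.0963 F [ 0.1 -0.1  0.3] t 13.05
-0.085 9585 [0.1538 0.0679]
-0.03 9772 [0.1532 0.0675]
0.02 9569 [0.1529 0.0675]
0.06 9344 [0.1534 0.068 ]
```

It has dropped into the seat (z = 67.7 mm, x≈153). I'll back the fingers off slowly, lift, and look again.

Emit:
drive_tool:
  moves: "0 0 0 0 1; 0 0 0 0 1; -0.003 0 0 0 1; -0.008 0 0 0 1; -0.016 0 0 0 1; -0.022 0 -0.005 0 1; -0.025 0 -0.02 0 1; -0.025 0 -0.04 0 1"

```text
time_s: 13.9
tool_pos: [0.5918, -0.1338, 0.1025]
tool_rot: [-180.0, 0.1, 1.9]
force: [0.0, -0.6, 0.6]
grip_width: 0.0873
```

Emit:
drive_tool:
  moves: "0 0 -0.02 0 1; 0 0 -0.04 0 1; 0 0 -0.06 0 1; 0 0 -0.07 0 1; 0 0 -0.07 0 1; 0 0 -0.07 0 1; 0 0 -0.07 0 1; 0 0 -0.07 0 1"

```text
time_s: 14.7
tool_pos: [0.5923, -0.1336, 0.1706]
tool_rot: [-180.0, 0.1, 1.9]
force: [0.9, -0.1, 0.6]
grip_width: 0.0871
```

```bash
python3 look.py pics/end.png; sleep 0; python3 look.py; python3 - <<'E'
from h import *
a=cv2.imread("pics/end.png");b=read_camera("scene")[0][...,::-1]
cv2.imwrite("pics/end2.png",cv2.resize(np.hstack([a,b]),(800,300)))
E
```

```text
tool [ 0.5923 -0.1336  0.1706] cradle x 0.0704 F [ 0.9 -0.1  0.6] t 14.7
-0.085 3242 [0.1538 0.0679]
-0.03 3245 [0.153  0.0674]
0.02 3230 [0.1528 0.0675]
0.06 3230 [0.1535 0.0679]
tool [ 0.5924 -0.1336  0.1707] cradle x 0.0706 F [-0.2  0.3  0.9] t 14.75
-0.085 3226 [0.1538 0.0679]
-0.03 3228 [0.153  0.0674]
0.02 3213 [0.1528 0.0675]
0.06 3236 [0.1535 0.0679]
```

View pics/end2.png

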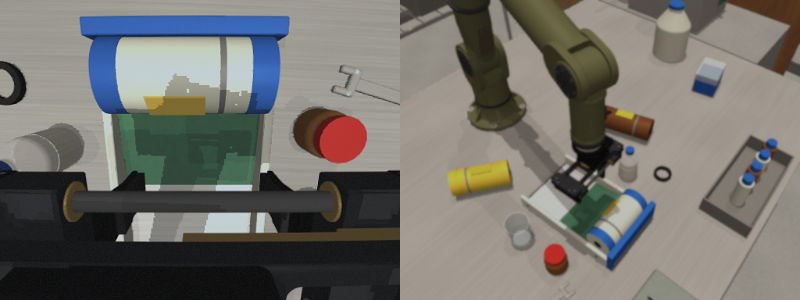

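The cartridge lies still in the seat against the blue stop (left half, around 185,75), and the jar, beaker, bottle, ring and spanner are undisturbed. Nothing is touched, so I'm handing in.

```bash
python3 -c "
from cell import *
print(sign_off())"
```

```text
the job is handed in; nothing more can be done
None
```

The white cartridge with blue ends is resting in its seat against the blue stop, and the job is handed in. I pushed it from behind with the open, downward-pointing fingers at about 15–25 mm/s and 3 N. I eased it over the crest, where it dropped into the seat, then backed the fingers off and lifted clear. The clock stood at about 15 s of the allowed 42 s.

- **Position:** after I withdrew, two readings 0.05 s apart were unchanged. The centre height was 67.4–67.9 mm against 67.6 mm expected. The position along the ramp read 152.8–153.8 mm, averaging about 153.3 mm. That is slightly past the 149–153 mm band but within the 2 mm calibration error, and the stop prevents it from going further.
- **Between crest and seat:** the cartridge rolled the last few millimetres into the seat by itself, a short way ahead of the fingers.
- **Forces:** the wrist force stayed below about 5 N in every reading I took.
- **Other things on the bench:** in the last pictures the bottle, beaker, jar, ring and spanner looked undisturbed. The capsule was mostly out of view there, so I did not check it separately. I did not measure positions before and after.
- **One disagreement:** an early cradle fit from the side camera alone was about 30 mm off sideways from the scene camera's fit. The wrist camera agreed with the scene camera, so I used those.

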